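# Fit the third eccentric shaft of a shaker drive

## Robot

A 7-joint arm with a two-finger parallel gripper is mounted at the origin on the work surface. World frame = base frame: x ahead of the robot, y to its left, z up, the work surface at z = 0. Lengths are in m, angles in rad, forces in N, time in s.
With the tool pointing down it reaches from about 0.4 to 0.75 m from the base axis. Payload 19.5 kg.
Tool frame: the origin (TCP) lies midway between the tips of the shut fingers; the grasp point (between the pads) lies 19 mm behind it (grasp_offset is the distance from the TCP to the grasp point, in m); z points along the fingers, y is the line along which they close (so a half turn about z gives the same grasp; the last joint's range is limited). The gripper opens to 85 mm and grips with 20 to 120 N. Pads are 22 mm wide; open, the fingers measure 114 mm over their backs; the gripper's body (76 mm by 85 mm) begins 54 mm behind the grasp point. The pads swing forward as they close: fully open they stand 13 mm farther back than shut.
Start: joints at [-0.042, 0.707, -0.028, 1.485, 0.022, 0.951, -0.075], TCP at [0.575, 0, 0.231] pointing down, gripper open.
Joint ranges: [-2.71, 2.71], [-0.32, 2.16], [-1.57, 1.52], [0, 2.45], [-1.46, 4.6], [0, 2.02], [-2.83, 2.83]. Speed limits (rad/s): [1.89, 1.89, 2.57, 2.57, 3.01, 3.01, 3.01].

## Interface

Orientations are given as a unit quaternion [x, y, z, w].
In Python, from bench import * gives the robot as it stands.
- The arm moves only by the shell command python3 -m crank 'ROWS' [OPENING] [FORCE]. ROWS is JSON, a list that holds one entry, the list of rows, each a list of 6 numbers: the shift along the tool's x, y, z in cm, then the turn, a rotation vector about the tool's x, y, z in degrees. In form: [[[x, y, z, ax, ay, az], ...]]. A call has 1 to 20 rows; each row shifts and turns the commanded pose from where the row before left it, along the tool's axes as they then stand; what a row does not reach is not made up. A row lasts 1/12 s, in which the tool goes at most 41.7 mm and 7.16 degrees, less where a joint would pass 70% of its speed; a pose out of reach is approached as far as the arm can. A call is refused whole if a number of a shift passes 4.17 or a number of a turn 7.16, either way. A call with a gripper value outside its range is refused whole. OPENING is the opening, from -1 (shut) to 1 (fully open), set as the call begins (- or left out, the last holds). The fingers move at their own pace and stop on an object; FORCE is the grip in N (left out, the last holds). Time passes only in rows, so rows that do not move let the fingers close. It gives the time, the measured TCP pose, the force, the opening and the grip force at its end, in the units of the state.
- get_obs(): the state, without advancing time (a new reading comes with each control period).
- read_camera(name): name is "scene" or "side" or "wrist"; returns the picture (384x512x3 uint8, red, green, blue); there is no depth.
- camera_model(name): a dict with "fx", "fy", "cx", "cy" (pixels), "origin" and "orientation" of the camera in the world; the wrist camera has in their place "hand_eye" (4x4, takes a point from camera to tool coordinates, whose origin is the TCP and whose axes are the flange's). Camera axes: x right, y up, looking along -z (the intrinsics and any distortion apply to the point x, -y, -z); pixel columns grow to the right and rows downward; lengths in m; the calibration is good to about 2 mm. A picture is of the moment at which its call begins: read the wrist's pose just before it. camera_model takes no time and is no camera call.
- hand_in(): hands the job in; it is judged then, once.
The state is a dict: "t": time; "joint_positions": joint angles; "joint_vel": joint speeds; "tau": joint torques, N m; "tool_pos": TCP position; "tcp_rot": TCP orientation; "contact_force": force on the tool from outside, world axes, zero at the start; "wrist_torque": the same for the moment, N m; "grip_width": opening from 0.0 (shut) to 1.0 (fully open); "grasp_force": force on a finger pad.
Only numpy, scipy, OpenCV 4.12 (cv2) and the standard library are available. Lean on these libraries where they do the work, as an engineer would, in place of code of your own. Each camera call takes 0.05 s, during which the arm holds its last target. There are 200 camera calls.

## Task

This shaker drive has three belt pulleys and one of them still lacks its eccentric shaft. Take the spare shaft out of the white block, set it in the empty pulley's hub and turn it until its key drops into the keyway, then push it fully home against the wave washer. Finish still gripping it and pressing it down, so that the set screws can be tightened, and leave the bottle, jar and screwdriver alone.

Things in the scene. Friction and masses are not known exactly. Their poses are not given: they have to be found in the camera images.
- spare_shaft: loose steel eccentric shaft, about 0.6 kg, upright in the block's middle hole. Origin on its axis at the shoulder face that comes to lie on the hub face; z up, x towards key and pin, at the start away from the robot (+x) within 35 deg. Below the origin a journal 25 mm across and 55 mm long, last 4 mm tapered to 19 mm. Above it a 34 mm shoulder disc to 2 mm, then a 52 mm flange to 10 mm.
- spare_key (a point): middle of the key on the spare shaft's journal, at its outer face, on the +x side only. The key is 8 mm wide, stands 3.5 mm proud and runs from 4 to 36 mm below the shoulder, lower end round; below it 19 mm of plain pilot. In the block it is out of sight; it lies on the same side as the pin.
- spare_web (a point): centre of the spare shaft's web, the place to grip it: a block 44 mm along the shaft's x, 30 mm across its two flats (y), from 10 to 44 mm above the shoulder; the point is on the axis, 27 mm above the shoulder.
- spare_pin (a point): top of the spare shaft's pin, 64 mm above the shoulder: 16 mm across, 20 mm tall, standing on the web 12.5 mm off the axis towards +x, so that it shows from above where the key is.
- block: fixed white plastic block 78 x 210 mm, 70 mm tall, with three 37 mm holes 66 mm apart along its y axis, 62 mm deep. Origin at the centre of its underside. The spare shaft hangs in the middle hole by its flange, shoulder 68 mm above the bench; the other holes are empty.
- hub_1 (a point): one of three pulley places on the deck: the point on the pulley's axis at the top face of its steel hub, 110 mm above the bench, z up. Two places hold a fitted shaft, one is empty; which one varies. Axes are 151 mm apart.
- hub_2 (a point): one of three pulley places on the deck: the point on the pulley's axis at the top face of its steel hub, 110 mm above the bench, z up. Two places hold a fitted shaft, one is empty; which one varies. Axes are 151 mm apart.
- hub_3 (a point): one of three pulley places on the deck: the point on the pulley's axis at the top face of its steel hub, 110 mm above the bench, z up. Two places hold a fitted shaft, one is empty; which one varies. Axes are 151 mm apart.
- crank_a: eccentric shaft already fitted in its pulley, the same part as the spare. Origin on its axis at the hub face: it coincides with the hub point of the place it occupies. x towards its pin. Not to be worked on.
- crank_b: eccentric shaft already fitted in its pulley, the same part as the spare. Origin on its axis at the hub face: it coincides with the hub point of the place it occupies. x towards its pin. Not to be worked on.
- deck: fixed drive deck, an aluminium plate 340 x 334 mm on feet with three toothed pulleys 94 mm across on 64 mm hubs, and a motor pinion in the middle, 34 mm across, up to 98 mm. Origin at the centre of its underside, hub faces 110 mm up. Fitted shafts reach up to 174 mm. Pulleys turn stiffly (0.8 N m).
- deck_mid (a point): point on the deck's centre at hub face height. In the empty hub: a through bore 27.2 mm across, 58 mm deep, with a keyway 10.6 mm wide and 4.4 mm deep, open at the top. It points away from the robot (+x) within 45 deg; its angle is not reported but shows as a notch, or is felt: off the keyway the key stops on the hub face, shoulder 36 mm up; on it the shaft drops.
- washer (a joint): how far the wave washer is squeezed (m), 0 at the start: a steel spring ring round the empty bore, 37 mm inside, 50 mm outside, 6 mm proud of the hub face. The flange meets it with the shoulder 4 mm above the hub face, at 8 N; shoulder down on the face takes 16 N, of which the shaft's weight gives 6 N. Let go, the shaft rises 4 mm again.
- media_bottle: bystander: glass bottle with a screw cap, 72 mm across, 150 mm tall; origin at the centre of its underside.
- grease_jar: bystander: small jar, 52 mm across, 45 mm tall; origin at the centre of its underside.
- screwdriver: bystander: screwdriver lying on the bench along its x axis.
Things that resemble listed ones, but are neither listed nor needed, are in the scene too. Leave any blue or green look-alike of the spare_shaft alone.

How it is judged:
By the outcome, as a careful person would: the job done as asked, in the order asked, and still so for the second after the job is handed in, while the arm keeps its last pose, push and grip.
It also fails if it takes over 61 s, if anything falls off the work surface, if the arm or the gripper's body presses on something with over 40 N, if the wrist force passes 120 N, or if a joint passes its speed limit or range.

## Working session

There is one attempt and no reset: what is moved stays moved. The work goes in short steps, Python scripts to look and compute and a shell command to move; the robot and the scene stay as the last step left them, time stands still between calls to the robot, and variables do not carry over. Pictures are saved under pics/ and viewed, at most 10 in all, crops included, and the job is handed in when it is done.

```bash
ls; mkdir -p pics; python3 - <<'E'
from bench import *
import cv2,numpy as np
a=[]
for n in("scene","side","wrist"):
    im=read_camera(n)[:,:,::-1]; cv2.imwrite(f"pics/{n}0.png",im); a.append(im); print(n,camera_model(n))
cv2.imwrite("pics/all0.png",cv2.resize(np.vstack([np.hstack(a[:2]),np.hstack([a[2],a[2]*0])]),(800,600)))
print(get_obs())
E
```

```text
pics
scene {'fx': 379.64681958376184, 'fy': 379.64681958376184, 'cx': 256.6005628647681, 'cy': 189.09756223747823, 'origin': array([ 1.15934064, -0.59190036,  0.59985336]), 'orientation': array([0.44500601, 0.19196565, 0.36836458, 0.79336396])}
side {'fx': 420.3602753199579, 'fy': 420.3602753199579, 'cx': 253.66552911012562, 'cy': 191.31202517449046, 'origin': array([0.1900713 , 0.75947484, 0.70409788]), 'orientation': array([-0.08955835,  0.45618556,  0.86438597, -0.19160097])}
wrist {'fx': 276.5067238340322, 'fy': 276.5067238340322, 'cx': 259.67907149960934, 'cy': 189.53411602892263, 'hand_eye': array([[ 3.18614081e-04,  9.54248709e-01,  2.99013877e-01,
         7.63126182e-02],
       [ 9.99999905e-01, -3.92698189e-04,  1.87675869e-04,
         7.95663380e-04],
       [ 2.96511664e-04,  2.99013789e-01, -9.54248744e-01,
        -1.43447911e-01],
       [ 0.00000000e+00,  0.00000000e+00,  0.00000000e+00,
         1.00000000e+00]])}
{'t': 0.15, 'joint_positions': array([-0.04165422,  0.70696101, -0.02763933,  1.48490457,  0.02195922,
        0.95090631, -0.07552075]), 'joint_vel': array([-0.00144679, -0.00137834, -0.00069729, -0.00024503,  0.00150187,
        0.00099977,  0.00022801]), 'tau': array([-2.72933512e-04, -8.83303356e+01,  1.23416293e+00, -2.36189121e+01,
        1.69090542e-02,  5.40951354e-03,  2.67545431e-05]), 'tool_pos': array([ 5.74787739e-01, -3.56985047e-06,  2.30931026e-01]), 'tcp_rot': array([ 7.07133167e-01,  7.07080257e-01, -3.02848721e-04, -3.19118222e-04]), 'contact_force': array([0.22789389, 0.05308435, 0.16829945]), 'wrist_torque': array([-0.03858759, -0.02277226, -0.0177702 ]), 'grasp_force': 0.0, 'grip_width': 0.9978743024072111}
```

View pics/all0.png

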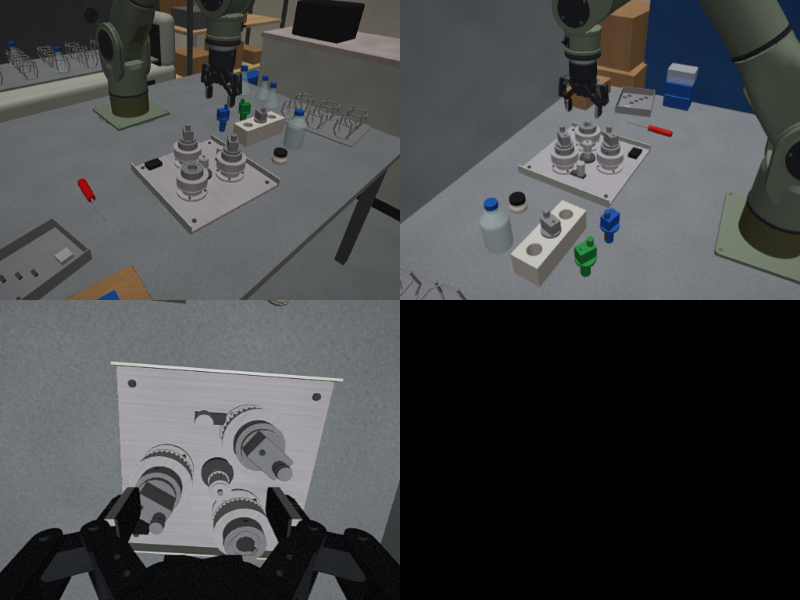

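The arm view shows three pulleys. The empty hub is at wrist px ≈(307,307) and scene ≈(247,220). Candidates for the spare are the grey shaft in the white block (side ≈(192,282), scene ≈(333,147)), a blue one (side ≈(268,288)) and a green one (side ≈(238,325)). The grey steel one in the block's middle hole fits the description. I'll confirm it in crops.

```bash
python3 - <<'E'
import cv2,numpy as np
s,d,w=[cv2.imread(f"pics/{n}0.png") for n in("scene","side","wrist")]
def c(im,x,y,h,wd): return cv2.resize(im[y:y+h,x:x+wd],(400,300),interpolation=cv2.INTER_CUBIC)
A=c(d,140,240,90,120);B=c(s,290,115,60,80);C=c(w,250,240,90,120);D=c(s,207,185,60,80)
cv2.imwrite("pics/crop1.png",np.vstack([np.hstack([A,B]),np.hstack([C,D])]))
E
```

```text
(no output)
```

View pics/crop1.png

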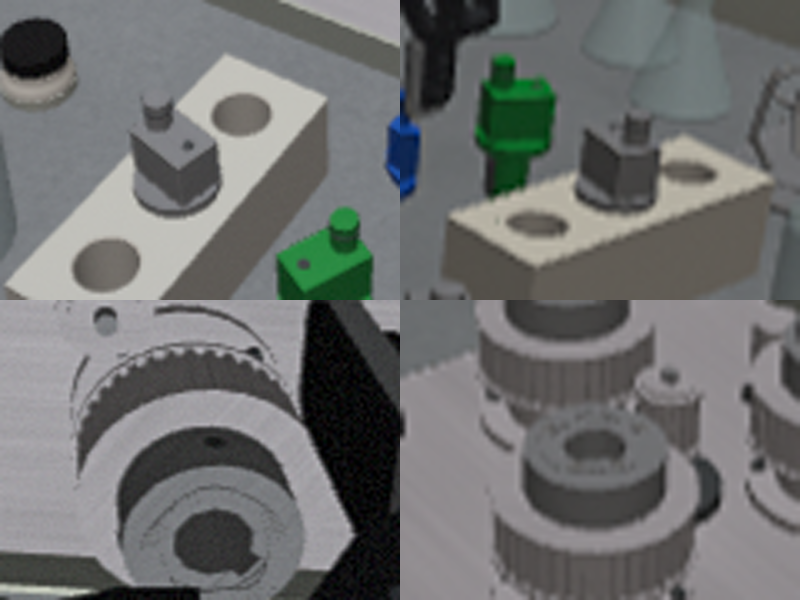

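```bash
cat > h.py <<'E'
from bench import *
import cv2,numpy as np
from scipy.spatial.transform import Rotation as R
def cam(n,ob=None):
    m=camera_model(n)
    if n!="wrist": return m,np.array(m["origin"]),R.from_quat(m["orientation"]).as_matrix()
    Rt=R.from_quat(ob["tcp_rot"]).as_matrix();H=m["hand_eye"]
    return m,np.array(ob["tool_pos"])+Rt@H[:3,3],Rt@H[:3,:3]
def ray(n,u,v,z,ob=None):
    m,o,Q=cam(n,ob); d=Q@np.array([(u-m["cx"])/m["fx"],-(v-m["cy"])/m["fy"],-1])
    return o+d*(z-o[2])/d[2]
def proj(n,p,ob=None):
    m,o,Q=cam(n,ob); q=Q.T@(np.array(p)-o); return m["cx"]-m["fx"]*q[0]/q[2], m["cy"]+m["fy"]*q[1]/q[2]
E
python3 - <<'E'
from h import *
np.set_printoptions(precision=4,suppress=True)
ob=get_obs()
for n,h1,h2,pin in(("side",(212,274.5),(171.8,319.5),(187.1,269.4)),("scene",(317.4,160),(347.6,149.6),(337.6,138))):
    a,b=ray(n,*h1,.07),ray(n,*h2,.07); p=ray(n,*pin,.132); c=(a+b)/2
    print(n,a,b,np.linalg.norm(a-b),"axis",c,"pin",p,"off",np.hypot(*(p-c)[:2]),np.degrees(np.arctan2(*(p-c)[1::-1])))
b=ray("wrist",313.9,312.3,.11,ob);k=ray("wrist",323.5,318.6,.11,ob)
print("bore w",b,np.degrees(np.arctan2(*(k-b)[1::-1])),np.linalg.norm(k-b)); print("scene",ray("scene",207+194/5,185+146/5,.11))
E
```

```text
side [0.5108 0.2294 0.07  ] [0.5222 0.36   0.07  ] 0.1310568754705695 axis [0.5165 0.2947 0.07  ] pin [0.528  0.2899 0.132 ] off 0.012439810811358516 -22.82574053411891
scene [0.5173 0.2245 0.07  ] [0.5299 0.3553 0.07  ] 0.1314852986389733 axis [0.5236 0.2899 0.07  ] pin [0.5354 0.2848 0.132 ] off 0.012814803986428881 -23.20385921742233
bore w [ 0.6386 -0.1562  0.11  ] -37.30342640988916 0.014821310546260109
scene [ 0.6388 -0.1569  0.11  ]
```

The crops show the grey steel shaft in the white block's middle hole, so that is the spare. Its pin top is at side (187,269) and scene (338,138). The empty hub's bore is at wrist (314,312), with the notch towards the lower right.

The two views agree on these values:

| Item | x (m) | y (m) | Angle |
|---|---|---|---|
| Spare shaft axis | 0.520 | 0.292 | pin −23° |
| Empty bore | 0.639 | −0.1565 | keyway about −37° |

Hole spacing measures 131 mm (132 expected) and pin offset 12.6 mm (12.5 expected), so I'll move.

```bash
python3 -m crank '[[[4,0,0,0,0,0],[4,0,0,0,0,-6.7],[0,0,0,0,0,-6.7],[0,0,0,0,0,-6.7],[0,0,0,0,0,-6.7],[0,0,0,0,0,-6.7],[0,0,0,0,0,-6.7],[0,0,0,0,0,-6.7],[0,0,0,0,0,-6.7],[0,0,0,0,0,-6.7],[0,0,0,0,0,-6.7],[0,0,0,0,0,0]]]' 1 60
cat > go.py <<'E'
import sys
from h import *
# shift (cm, tool axes) and yaw of tool y axis relative to world
t=np.array([float(v) for v in sys.argv[1:4]]); ob=get_obs(); Rt=R.from_quat(ob["tcp_rot"]).as_matrix()
print("shift cm",np.round(Rt.T@(t-ob["tool_pos"])*100,2),"tool y yaw",round(np.degrees(np.arctan2(Rt[1,1],Rt[0,1])),2),"tilt",np.round(Rt[:2,2],4),"j7",ob["joint_positions"][6])
print("pos",np.round(ob["tool_pos"],4),"F",np.round(ob["contact_force"],1),"T",np.round(ob["wrist_torque"],2),"w",ob["grip_width"],"gf",ob["grasp_force"],"t",ob["t"])
E
python3 go.py .520 .292 .20
```

```text
t: 1.15
tool_pos: [0.5749, 0.0797, 0.231]
tcp_rot: [0.197, 0.98, -0.0, -0.0]
contact_force: [-1.3, -0.5, -0.0]
grip_width: 1.003
grasp_force: 0.0
shift cm [13.25 17.47  3.11] tool y yaw 67.32 tilt [-0.0006  0.0001] j7 0.7312010135575704
pos [0.5749 0.0797 0.231 ] F [-1.3 -0.5 -0. ] T [-0.03  0.05  0.01] w 1.003455609841011 gf 0.0 t 1.15
```

```bash
python3 -m crank '[[[2.2,2.9,0,0,0,0],[2.2,2.9,0,0,0,0],[2.2,2.9,0,0,0,0],[2.2,2.9,1,0,0,0],[2.2,2.9,1,0,0,0],[2.2,2.9,1,0,0,0],[0,0,0,0,0,0],[0,0,0,0,0,0],[0,0,0,0,0,0]]]'
python3 - <<'E'
from h import *
ob=get_obs(); im=read_camera("wrist")[:,:,::-1]; cv2.imwrite("pics/w1.png",im)
for p in((.520,.292,.112),(.520+.0115,.292-.0049,.132)): print(proj("wrist",p,ob))
E
python3 go.py .520 .292 .20
```

```text
t: 1.9
tool_pos: [0.5216, 0.2914, 0.2012]
tcp_rot: [0.201, 0.98, -0.0, 0.0]
contact_force: [0.5, -0.3, 0.7]
grip_width: 1.002
grasp_force: 0.0
(np.float64(259.50760586237465), np.float64(190.74711172154372))
(np.float64(259.52995231992617), np.float64(212.4844691224093))
shift cm [0.22 0.03 0.14] tool y yaw 66.81 tilt [ 0.0002 -0.0006] j7 0.37005500834653365
pos [0.5219 0.2909 0.2014] F [ 0.3 -0.5  1.2] T [-0.05  0.    0.01] w 0.9991196310306922 gf 0.0 t 1.95
```

View pics/w1.png

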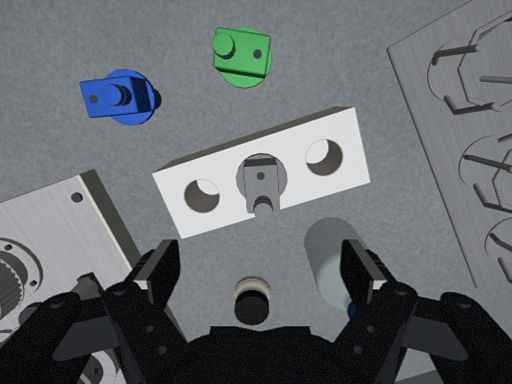

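```bash
python3 - <<'E'
from h import *
np.set_printoptions(precision=4,suppress=True)
ob=get_obs(); Rt=R.from_quat(ob["tcp_rot"]).as_matrix(); o=ob["tool_pos"]
im=cv2.imread("pics/w1.png")
c=(ray("wrist",201.5,195.5,.07,ob)+ray("wrist",323.5,157,.07,ob))/2
p=ray("wrist",263,211,.132,ob)
print(c,p,"d",np.hypot(*(p-c)[:2]),np.degrees(np.arctan2(*(p-c)[1::-1])))
for n,q in(("bottlebase-edge",ray("wrist",305,235,0,ob)),("cap",ray("wrist",352,308,.15,ob)),("jar",ray("wrist",252,305,.045,ob))): print(n,q,"rel shaft in tool xy",(Rt.T@(q-c))[:2])
print("bottle side cam",ray("side",490*1.28-512,204*1.28,.15))
E
```

```text
[0.5195 0.2938 0.07  ] [0.5318 0.2897 0.132 ] d 0.01300955464338564 -18.164190638750686
bottlebase-edge [0.6368 0.3099 0.    ] rel shaft in tool xy [-0.1015  0.061 ]
cap [0.6369 0.3275 0.15  ] rel shaft in tool xy [-0.0947  0.0772]
jar [0.6804 0.2123 0.045 ] rel shaft in tool xy [-0.1801 -0.0115]
bottle side cam [0.6484 0.3437 0.15  ]
```

```bash
python3 - <<'E'
import cv2
im=cv2.imread("pics/w1.png")[130:235,180:350]; cv2.imwrite("pics/w1c.png",cv2.resize(im,None,fx=4,fy=4,interpolation=cv2.INTER_CUBIC))
E
```

```text
(no output)
```

View pics/w1c.png

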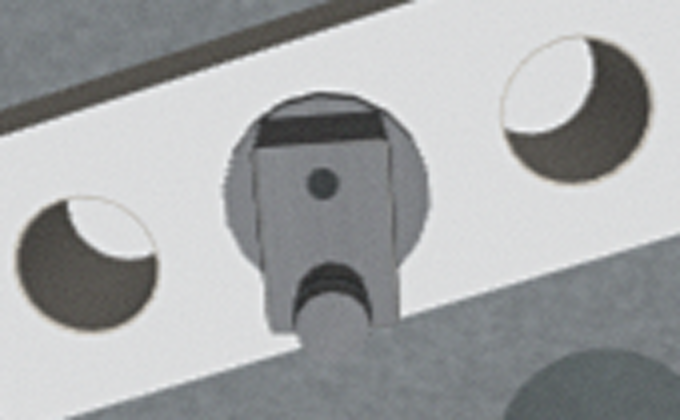

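The crop shows the pin top at px (263.5,212), holes at (202,196) and (324,157.5), and web edges turned about 4.6° from the tool. The shaft's yaw is therefore about −18.4°, with its axis at (0.520, 0.2935). I'll turn the tool 4.8° and go down.

```bash
python3 -m crank '[[[0.3,0.2,1,0,0,-4.8],[0,0,3,0,0,0],[0,0,2,0,0,0],[0,0,0,0,0,0],[0,0,0,0,0,0],[0,0,0,0,0,0]]]'
python3 go.py .520 .2935 .084
```

```text
t: 2.45
tool_pos: [0.5202, 0.2946, 0.1427]
tcp_rot: [0.159, 0.987, 0.0, 0.001]
contact_force: [-0.5, -0.0, 0.2]
grip_width: 0.999
grasp_force: 0.0
shift cm [-0.01 -0.12  5.87] tool y yaw 71.7 tilt [0.0013 0.0008] j7 0.40080512141286834
pos [0.5202 0.2946 0.1427] F [-0.5 -0.   0.2] T [0.06 0.04 0.02] w 0.9987421296648655 gf 0.0 t 2.45
```

```bash
python3 -m crank '[[[0,-0.1,2,0,0,0],[0,0,2,0,0,0],[0,0,1.5,0,0,0],[0,0,0.35,0,0,0],[0,0,0,0,0,0],[0,0,0,0,0,0]]]' && python3 -m crank '[[[0,0,0,0,0,0],[0,0,0,0,0,0],[0,0,0,0,0,0],[0,0,0,0,0,0],[0,0,0,0,0,0],[0,0,0,0,0,0],[0,0,0,0,0,0],[0,0,0,0,0,0],[0,0,0,0,0,0],[0,0,0,0,0,0],[0,0,0,0,0,0],[0,0,0,0,0,0]]]' -1 40
python3 go.py .520 .2935 .084
```

```text
t: 2.95
tool_pos: [0.5198, 0.2941, 0.0842]
tcp_rot: [0.158, 0.987, 0.001, 0.001]
contact_force: [-0.4, 0.2, 1.0]
grip_width: 0.999
grasp_force: 0.0
t: 3.95
tool_pos: [0.5193, 0.294, 0.0832]
tcp_rot: [0.158, 0.987, 0.0, 0.0]
contact_force: [-1.4, 0.8, 5.3]
grip_width: 0.344
grasp_force: 40.1
shift cm [-0.08 -0.02 -0.08] tool y yaw 71.8 tilt [0.0004 0.0003] j7 0.37088703291846775
pos [0.5193 0.294  0.0832] F [-1.4  0.8  5.3] T [-0.14  0.18 -0.  ] w 0.34437800041756833 gf 40.11957049369812 t 3.95
```

```bash
python3 -m crank '[[[0,0,0,0,0,0],[0,0,0,0,0,0],[0,0,0,0,0,0],[0,0,-0.5,0,0,0],[0,0,-1.5,0,0,0],[0,0,-2,0,0,0],[0,0,-2,0,0,0],[0,0,-2,0,0,0],[0,0,-2,0,0,0],[0,0,-2,0,0,0],[0,0,-2,0,0,0],[0,0,-2,0,0,0],[0,0,-1.5,0,0,0],[0,0,0,0,0,0],[0,0,0,0,0,0],[0,0,0,0,0,0]]]' -1 120
python3 go.py .6387 -.1565 .265
```

```text
t: 5.28
tool_pos: [0.5188, 0.2935, 0.2565]
tcp_rot: [0.158, 0.987, -0.001, -0.001]
contact_force: [-0.3, 0.3, -6.0]
grip_width: 0.329
grasp_force: 119.4
shift cm [-25.44 -39.    -0.82] tool y yaw 71.81 tilt [-0.0017 -0.0011] j7 0.46063808196879635
pos [0.5188 0.2935 0.2565] F [-0.3  0.3 -6. ] T [0.01 0.03 0.01] w 0.3288281006244824 gf 119.37372922897339 t 5.2833
```

```bash
python3 -m crank '[[[-1,-1.3,-0.5,0,0,0],[-2,-2.65,-0.4,0,0,0],[-2,-2.65,0,0,0,0],[-2,-2.65,0,0,0,0],[-2,-2.65,0,0,0,0],[-2,-2.65,0,0,0,0],[-2,-2.65,0,0,0,0],[-2,-2.65,0,0,0,0],[-2,-2.65,0,0,0,0],[-2,-2.65,0,0,0,0],[-2,-2.65,0,0,0,0],[-2,-2.65,0,0,0,0],[-2,-2.65,0,0,0,0],[-2,-2.65,0,0,0,0],[-1.5,-2.65,0,0,0,0],[-0.9,-1.6,0,0,0,0],[0,0,0,0,0,0],[0,0,0,0,0,0],[0,0,0,0,0,0],[0,0,0,0,0,0]]]'
python3 - <<'E'
from h import *
ob=get_obs(); im=read_camera("wrist")[:,:,::-1]; cv2.imwrite("pics/w2.png",im)
u,v=proj("wrist",(.6387,-.1565,.11),ob); print(u,v); x=int(max(0,min(512-160,u-80)));y=int(max(0,min(384-120,v-60)))
print(x,y); c=im[y:y+120,x:x+160]
cv2.imwrite("pics/w2c.png",np.hstack([cv2.resize(im,(400,300)),cv2.resize(c,(400,300),interpolation=cv2.INTER_CUBIC)]))
E
python3 go.py .6387 -.1565 .265
```

```text
t: 6.95
tool_pos: [0.6734, -0.177, 0.2662]
tcp_rot: [0.158, 0.988, 0.0, -0.001]
contact_force: [0.7, 0.6, -5.8]
grip_width: 0.329
grasp_force: 119.6
267.5524439824188 138.4811425578978
187 78
shift cm [3.95 0.87 0.15] tool y yaw 71.87 tilt [-0.0006  0.0003] j7 1.2939396367257812
pos [ 0.6735 -0.1771  0.2665] F [ 0.1 -0.4 -5.7] T [ 0.   -0.05 -0.04] w 0.3333342404592889 gf 119.59612011909485 t 7.0
```

View pics/w2c.png

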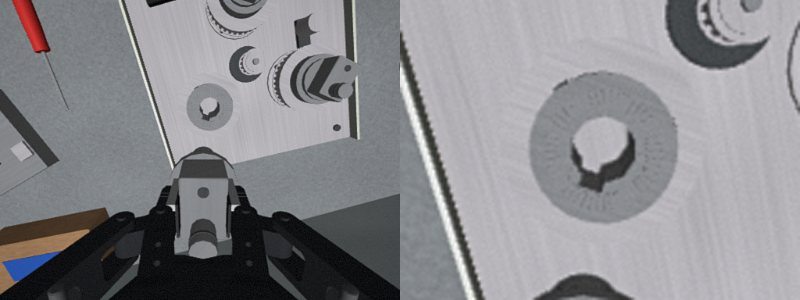

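The wrist view shows the empty hub centred at about px (268,137), the notch at about (263,150), and the held shaft upright in the fingers. I'll enlarge both to measure the notch angle and the shaft's offset in the grip.

```bash
python3 - <<'E'
from h import *
im=cv2.imread("pics/w2.png")
a=cv2.resize(im[107:167,238:298],(480,480),interpolation=cv2.INTER_CUBIC)
b=cv2.resize(im[185:335,210:310],(320,480),interpolation=cv2.INTER_CUBIC)
cv2.imwrite("pics/w2d.png",np.hstack([a,b]))
E
```

```text
(no output)
```

View pics/w2d.png

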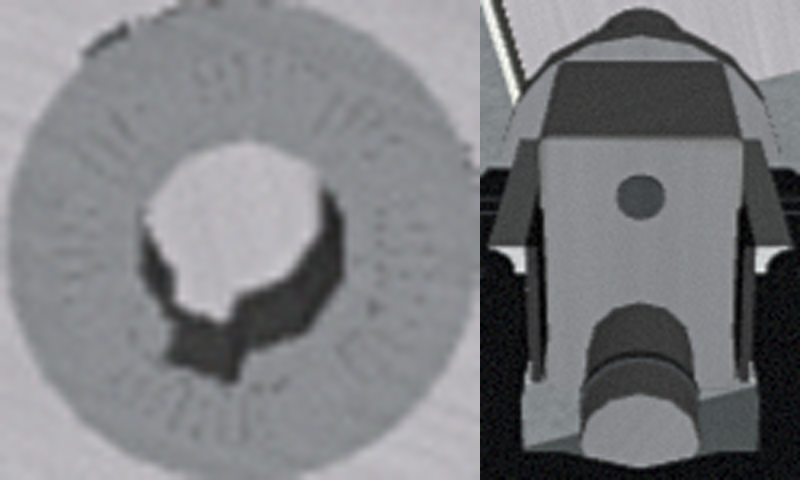

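```bash
python3 - <<'E'
from h import *
np.set_printoptions(precision=4,suppress=True)
ob=get_obs(); Rt=R.from_quat(ob["tcp_rot"]).as_matrix(); o=np.array(ob["tool_pos"])
b=ray("wrist",267.9,137,.11,ob);k=ray("wrist",262.6,152.9,.11,ob);print("bore",b,"notch",np.linalg.norm(k-b),np.degrees(np.arctan2(*(k-b)[1::-1])))
for s in(.013,.015,.017):
  f=lambda u,v,h:(Rt.T@(ray("wrist",u,v,o[2]+s+h,ob)-o))[:2]*1000
  # web width check & axis from far edge (x=+22) and pin(-12.5)
  print(s,"far edge",f(480/3.2-150+210+61/3.2,227.5,.044),f(210+263/3.2,227.5,.044),"pin",f(259.8,318.9,.064),"pin bottom edge",f(259.8,185+466/3.2-.5,.064))
E
```

```text
bore [ 0.6375 -0.1558  0.11  ] notch 0.018066599856298375 -36.28153657110715
0.013 far edge [ 35.1175 -10.6048] [35.1093 11.021 ] pin [14.9854 -0.103 ] pin bottom edge [10.8524 -0.1011]
0.015 far edge [ 36.0609 -10.3653] [36.0528 10.7604] pin [16.8179 -0.1074] pin bottom edge [12.8092 -0.1056]
0.017 far edge [ 37.0042 -10.1258] [36.9963 10.4999] pin [18.6504 -0.1117] pin bottom edge [14.766 -0.11 ]
```

```bash
python3 - <<'E'
from h import *
np.set_printoptions(precision=2,suppress=True)
ob=get_obs(); Rt=R.from_quat(ob["tcp_rot"]).as_matrix(); o=np.array(ob["tool_pos"])
for s in(-.013,-.015,-.017):
  f=lambda u,v,h:(Rt.T@(ray("wrist",u,v,o[2]+s+h,ob)-o))[:2]*1000
  print(s,"far edge",f(210+61/3.2,227.5,.044),f(210+263/3.2,227.5,.044),"pin",f(259.8,318.9,.064),"pin bottom edge",f(259.8,185+466/3.2-.5,.064))
E
```

```text
-0.013 far edge [ 22.85 -13.72] [22.84 14.41] pin [-8.84 -0.05] pin bottom edge [-14.59  -0.04]
-0.015 far edge [ 21.91 -13.96] [21.9  14.67] pin [-10.67  -0.04] pin bottom edge [-16.54  -0.04]
-0.017 far edge [ 20.97 -14.2 ] [20.96 14.93] pin [-12.5   -0.04] pin bottom edge [-18.5   -0.03]
```

The bore is at (0.638, −0.156), the notch is at −36.3° with radius 18.07 mm (18.0 expected), and the shaft is within about 0.5 mm of the TCP axis. I'll turn +18.4° about tool z and move over the hub.

```bash
python3 -m crank '[[[2,0.4,0,0,0,0],[1.95,0.4,0,0,0,0],[0,0,0,0,0,4.6],[0,0,0,0,0,4.6],[0,0,0,0,0,4.6],[0,0,0,0,0,4.6],[0,0,2,0,0,0],[0,0,2,0,0,0],[0,0,2,0,0,0],[0,0,0.8,0,0,0],[0,0,0,0,0,0],[0,0,0,0,0,0],[0,0,0,0,0,0],[0,0,0,0,0,0]]]'
python3 go.py .6376 -.1559 .17
```

```text
t: 8.17
tool_pos: [0.6389, -0.158, 0.2]
tcp_rot: [0.314, 0.949, 0.0, 0.001]
contact_force: [0.2, -1.1, -5.9]
grip_width: 0.331
grasp_force: 119.6
shift cm [0.24 0.09 3.  ] tool y yaw 53.4 tilt [ 0.0016 -0.0003] j7 0.9332624155262403
pos [ 0.6389 -0.158   0.2   ] F [ 0.2 -1.1 -5.9] T [-0.04 -0.03  0.06] w 0.3312479745901168 gf 119.60164546966553 t 8.1667
```

```bash
python3 -m crank '[[[0.24,0.09,0,0,0,0],[0,0,0,0,0,0],[0,0,0.8,0,0,0],[0,0,0.8,0,0,0],[0,0,0.5,0,0,0],[0,0,0.5,0,0,0],[0,0,0.5,0,0,0],[0,0,0,0,0,0],[0,0,0,0,0,0],[0,0,0,0,0,0]]]'
python3 go.py .6376 -.1559 .14
```

```text
t: 9.0
tool_pos: [0.6372, -0.1559, 0.168]
tcp_rot: [0.314, 0.949, 0.0, 0.0]
contact_force: [-0.1, -0.7, -6.0]
grip_width: 0.33
grasp_force: 119.6
shift cm [-0.03  0.03  2.8 ] tool y yaw 53.4 tilt [ 0.0002 -0.0001] j7 0.9172625471840826
pos [ 0.6372 -0.1559  0.168 ] F [-0.1 -0.7 -6. ] T [ 0.01 -0.02 -0.01] w 0.3300861616142132 gf 119.61963772773743 t 9.0
```

```bash
python3 -m crank '[[[0,0,0.3,0,0,0],[0,0,0.3,0,0,0],[0,0,0.2,0,0,0],[0,0,0.2,0,0,0],[0,0,0.1,0,0,0],[0,0,0,0,0,0],[0,0,0,0,0,0]]]'
python3 go.py .6376 -.1559 .14
```

```text
t: 9.58
tool_pos: [0.6371, -0.156, 0.1568]
tcp_rot: [0.314, 0.949, -0.0, -0.0]
contact_force: [-0.1, -0.4, -5.8]
grip_width: 0.328
grasp_force: 119.6
shift cm [-0.03  0.03  1.68] tool y yaw 53.39 tilt [-0.0001  0.    ] j7 0.9130562430038073
pos [ 0.6371 -0.156   0.1568] F [-0.1 -0.4 -5.8] T [-0.02  0.    0.03] w 0.3279494382709425 gf 119.6193015575409 t 9.5833
```

```bash
python3 -m crank '[[[0,0,0.3,0,0,0],[0,0,0.3,0,0,0],[0,0,0.3,0,0,0],[0,0,0.3,0,0,0],[0,0,0.3,0,0,0],[0,0,0.3,0,0,0],[0,0,0.3,0,0,0],[0,0,0,0,0,0],[0,0,0,0,0,0]]]'
python3 go.py .6376 -.1559 .125
```

```text
t: 10.33
tool_pos: [0.637, -0.1559, 0.1356]
tcp_rot: [0.314, 0.949, -0.0, -0.0]
contact_force: [0.0, -0.2, -6.5]
grip_width: 0.329
grasp_force: 119.6
shift cm [-0.04  0.04  1.06] tool y yaw 53.4 tilt [-0.0003  0.0001] j7 0.905151948745925
pos [ 0.637  -0.1559  0.1356] F [ 0.  -0.2 -6.5] T [ 0.04 -0.03  0.01] w 0.3292867680736488 gf 119.61917638778687 t 10.3333
```

The key has gone into the keyway without contact. Next I'll press onto the washer.

```bash
for i in 1; do python3 -m crank '[[[0,0,0.3,0,0,0],[0,0,0.2,0,0,0],[0,0,0.1,0,0,0],[0,0,0.1,0,0,0],[0,0,0,0,0,0],[0,0,0,0,0,0]]]'; python3 -m crank '[[[0,0,0.1,0,0,0],[0,0,0,0,0,0],[0,0,0,0,0,0]]]';python3 -m crank '[[[0,0,0.1,0,0,0],[0,0,0,0,0,0],[0,0,0,0,0,0]]]';python3 -m crank '[[[0,0,0.1,0,0,0],[0,0,0,0,0,0],[0,0,0,0,0,0]]]'; done | grep -E "tool_pos|contact"
python3 go.py .6376 -.1559 .125
```

```text
tool_pos: [0.6371, -0.1559, 0.1291]
contact_force: [-4.0, -0.4, 0.6]
tool_pos: [0.6371, -0.1559, 0.1279]
contact_force: [-4.2, 0.1, 4.3]
tool_pos: [0.6371, -0.1559, 0.127]
contact_force: [-5.5, 0.3, 7.0]
tool_pos: [0.6371, -0.1559, 0.1261]
contact_force: [-6.1, 1.0, 8.7]
shift cm [-0.04  0.03  0.11] tool y yaw 53.4 tilt [ 0.     -0.0001] j7 0.9014272669308804
pos [ 0.6371 -0.1559  0.1261] F [-6.1  1.   8.7] T [ 0.16  1.41 -0.03] w 0.33252335576962994 gf 121.37722134590149 t 11.5833
```

```bash
(python3 -m crank '[[[0.03,-0.02,0.05,0,0,0],[0,0,0,0,0,0],[0,0,0,0,0,0]]]';python3 -m crank '[[[0,0,0.05,0,0,0],[0,0,0,0,0,0],[0,0,0,0,0,0]]]';python3 -m crank '[[[0,0,0.05,0,0,0],[0,0,0,0,0,0],[0,0,0,0,0,0]]]';python3 -m crank '[[[0,0,0.05,0,0,0],[0,0,0,0,0,0],[0,0,0,0,0,0]]]') | grep -E "tool_pos|contact"
python3 go.py .6376 -.1559 .125
```

```text
tool_pos: [0.637, -0.1559, 0.1258]
contact_force: [-4.7, 1.0, 9.2]
tool_pos: [0.637, -0.1559, 0.1255]
contact_force: [-5.1, 1.4, 11.8]
tool_pos: [0.6371, -0.1559, 0.1254]
contact_force: [-7.8, 1.1, 18.1]
tool_pos: [0.6371, -0.1559, 0.1254]
contact_force: [-10.5, 1.9, 25.6]
shift cm [-0.03  0.03  0.04] tool y yaw 53.39 tilt [ 0.0015 -0.0004] j7 0.900452611198903
pos [ 0.6371 -0.1559  0.1254] F [-10.5   1.9  25.6] T [0.31 2.4  0.03] w 0.3343946434695897 gf 124.40683364868164 t 12.5833
```

```bash
python3 - <<'E'
from h import *
s=read_camera("scene")[:,:,::-1];d=read_camera("side")[:,:,::-1]
cv2.imwrite("pics/end.png",np.hstack([cv2.resize(s[160:265,180:320],(400,300),interpolation=cv2.INTER_CUBIC),cv2.resize(d,(400,300))]))
E
python3 go.py .6376 -.1559 .125
```

```text
shift cm [-0.04  0.03  0.04] tool y yaw 53.39 tilt [ 0.0014 -0.0004] j7 0.9004462022460614
pos [ 0.6371 -0.156   0.1254] F [-10.3   1.6  25.9] T [0.29 2.38 0.04] w 0.32887016645023776 gf 124.4058609008789 t 12.6833
```

View pics/end.png

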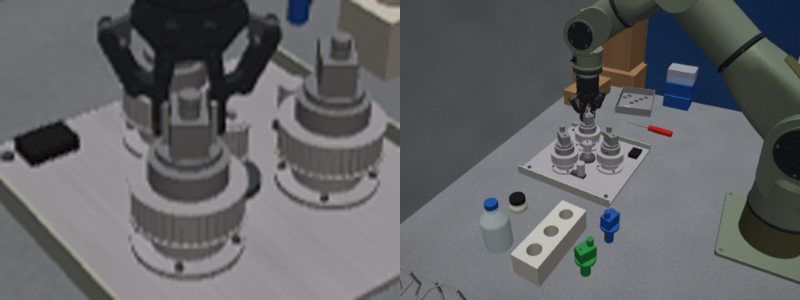

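The view shows the shaft seated in the hub at about (190,140), its flange down like the neighbouring shafts. The block is empty, and the bottle, jar and screwdriver are where they were. The arm is still gripping and pressing with about 26 N.

```bash
python3 -c "
from bench import *
print(hand_in())"
```

```text
the job is handed in; nothing more can be done
None
```

The spare shaft is in the empty hub with its key in the keyway and its shoulder down on the hub face, still gripped and pressed at about 26 N, and the job was handed in at about 12.7 s.

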